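# Take the large flask off the clamped shaker platform

### The job

The bench shaker is paused so that its large conical flask can come off while the rest stays on for the next run. Stand the red-capped and the blue-capped bottle, which are in the way of the clamp bar, in the blue side tray, draw the bar by its orange knob all the way to the front so that it lets go of the flasks, and stand the large flask in the middle of the flat white tile. Then push the bar fully home so that it holds the small flask again and put each bottle back on the grip pad it came from, keeping every vessel upright and leaving the small flask and the yellow-capped bottle undisturbed.

Things in the scene. Friction and masses are not known exactly. Their poses are not given: they have to be found in the camera images.
- shaker: Low white shaker, 196 x 286 mm (own x, y), fixed; aluminium plate top 60 mm up. Origin: bench level, mid-width, below the bar's home line; own -x is its front, z up. Fixed 12 mm bars at x -84 and +70 mm, guide rods at y +-131 mm, up to 72 mm above the plate. Flat black pads: two 62 mm for the bottles at x -40, y +-68; two 82 mm for the flasks at x +34, y +-68. Which vessel is left or right varies.
- clamp_bar (a joint): Slide of the dark 12 mm clamp bar across the platform between bottles and flasks, axis 58 mm above the plate. 0 = home stop, close to the flasks' cones and over their wider feet, so it holds them down; grows to 0.060 (front stop) as the bar is drawn along the shaker's own -x. Stiff friction slide: takes about 12 N along its way, stays where left. The bottles stand in its way.
- bar_knob (a point): Centre of the top face of the bar's upright orange knob, at mid-width of the bar, moving with it: 18 mm diameter, 30 mm tall; its top is 100 mm above the plate, 160 mm above the bench, and 36 mm above the top of the bar. Axes as the shaker's.
- bottle_red: White bottle with red cap and pink label, 52 mm diameter, 98 mm tall, about 0.15 kg; cap 34 mm diameter, from 80 to 98 mm above the underside, the shoulder below it widens from 73 mm down. Origin: centre of the underside, z up.
- bottle_blue: White bottle with blue cap and light blue label, 52 mm diameter, 98 mm tall, about 0.16 kg; cap and shoulder as on the red one. Origin: centre of the underside, z up.
- flask_large: Large clear glass conical (Erlenmeyer) flask, 75 mm diameter at the foot, 103 mm tall, 0.07 kg; grasp it by the top 30 mm, where the fingers close on about 40 mm. Origin: centre of the underside, z up.
- flask_small: Small clear glass conical flask, 60 mm diameter at the foot, 82 mm tall; stays on its pad. Origin: centre of the underside, z up.
- tray: Blue plastic side tray with a low rim, fixed, 160 mm (own x) by 210 mm (own y) over the rim, 20 mm high; inner floor 142 by 192 mm, 4 mm above the bench. Room for both bottles side by side along own y. Origin: centre, at bench level, z up.
- tile: Flat white glazed titration tile, 130 mm square, 8 mm thick, fixed on the bench. Origin: centre of its underside, z up.
- bottle_yellow: White bottle with yellow cap and yellow label, same shape as the other two, 52 mm diameter, 98 mm tall, on the bench behind the shaker; a bystander, leave it alone. Origin: centre of the underside, z up.

How it is judged:
By the outcome, as a careful person would: the job done as asked, in the order asked, and still so for the second after the job is handed in, with the robot touching nothing.
It also fails if it takes over 149 s, if anything falls off the work surface, if the arm or the gripper's body presses on something with over 40 N, if the wrist force passes 120 N, or if a joint passes its speed limit or range.

### The arm

A 6-joint arm with a two-finger parallel gripper is mounted at the origin on a cart in front of the work surface, level with it; the furniture and walls round the work are solid. World frame = base frame: x ahead of the robot, y to its left, z up, the work surface at z = 0. Lengths are in m, angles in rad, forces in N, time in s.
With the tool pointing down it reaches from about 0.375 to 0.9 m from the base axis. Payload 3.1 kg.
Tool frame: the origin (TCP) lies midway between the tips of the shut fingers; the grasp point (between the pads) lies 19 mm behind it (manip.grip_depth is the distance from the TCP to the grasp point, in m); z points along the fingers, y is the line along which they close (so a half turn about z gives the same grasp; the last joint's range is limited). The gripper opens to 85 mm and grips with 20 to 120 N. Pads are 22 mm wide; open, the fingers measure 114 mm over their backs; the gripper's body (76 mm by 85 mm) begins 54 mm behind the grasp point. The pads swing forward as they close: fully open they stand 13 mm farther back than shut.
Start: joints at [-1.288, 0.527, 1.433, -0, 1.181, -0.178], TCP at [0.278, -0.559, 0.231] pointing down, gripper open.
Joint ranges: [-3.08, 3.08], [-0.75, 2.2], [0.22, 2.44], [-1.43, 4.57], [0, 2.65], [-2.85, 2.85]. Speed limits (rad/s): [2.79, 2.79, 3.14, 3.14, 3.14, 3.14].

### API

Orientations are given as a unit quaternion [x, y, z, w].
In Python, from station import telemetry, snapshot, manip gives the robot as it stands. The module is installed in compiled form; this text tells all that it offers.
- The arm moves only by the shell command python3 -m crank 'ROWS' [OPENING] [FORCE]. ROWS is text: rows parted by semicolons, each of 6 numbers parted by spaces: the shift along the tool's x, y, z as a fraction of full scale, then the turn, a rotation vector about the tool's x, y, z as a fraction of full scale. A call has exactly 5 rows; each row shifts and turns the commanded pose from where the row before left it, along the tool's axes as they then stand; what a row does not reach is not made up. Full scale, the value 1, is 4 cm for a shift and 90 degrees for a turn. A row lasts 1/10 s, in which the tool goes at most 50 mm and 8.59 degrees, less where a joint would pass 70% of its speed; a pose out of reach is approached as far as the arm can. A call with a number of a shift or a turn outside -1 to 1 is refused whole. A call with a gripper value outside its range is refused whole. OPENING is the opening, from -1 (shut) to 1 (fully open), set as the call begins (- or left out, the last holds). The fingers move at their own pace and stop on an object; FORCE is the grip in N (left out, the last holds). Time passes only in rows, so rows that do not move let the fingers close, or fill a call up. It gives the time, the measured TCP pose, the force, the opening and the grip force at its end, in the units of the state.
- telemetry.sense(): the state, without advancing time (a new reading comes with each control period).
- snapshot(name): name is "scene" or "side" or "wrist"; returns a dict with "image" (420x560x3 uint8, red, green, blue), "depth" (420x560 float32, m along the optical axis (not along the pixel's ray), 0 where there is no reading), "camera_matrix" (3x3 intrinsics, pixels), "k1" (the pictures are not rectified: a ray, as slopes to the right and down, at radius r is drawn at 1 + k1 r^2 times it, then the intrinsics apply), "rvec" (rotation vector, rad) and "tvec" (3), from world to camera coordinates, as OpenCV has them. Camera axes: x right, y down, z forward; pixel columns grow to the right and rows downward; lengths in m; the calibration is good to about 2 mm. A picture is of the moment at which its call begins.
- manip.sign_off(): hands the job in; it is judged then, once.
The state is a dict: "t": time; "q": joint angles; "qd": joint speeds; "tau": joint torques, N m; "tcp_pos": TCP position; "tool_rot": TCP orientation; "force": force on the tool from outside, world axes, zero at the start; "ft_torque": the same for the moment, N m; "finger_gap": opening from 0.0 (shut) to 1.0 (fully open); "gripper_force": force on a finger pad.
Only numpy, scipy, OpenCV 4.12 (cv2) and the standard library are available. Lean on these libraries where they do the work, as an engineer would, in place of code of your own. Each camera call takes 0.05 s, during which the arm holds its last target. There are 200 camera calls.

## Working session

There is one attempt and no reset: what is moved stays moved. The work goes in short steps, Python scripts to look and compute and a shell command to move; the robot and the scene stay as the last step left them, time stands still between calls to the robot, and variables do not carry over. Pictures are saved under pics/ and viewed, at most 14 in all, crops included, and the job is handed in when it is done.

```bash
mkdir -p pics
cat > h.py <<'E'
import numpy as np,cv2
from station import telemetry,snapshot,manip
from scipy.spatial.transform import Rotation as R
def look(n,save=None):
    s=snapshot(n)
    if save: cv2.imwrite('pics/'+save+'.png',s['image'][:,:,::-1])
    return s
def cast(s,u,v,z):
    K=s['camera_matrix'];d=np.array([s['k1'],0,0,0,0.])
    # model: drawn = ray*(1+k1 r^2)
    p=cv2.undistortPoints(np.array([[[u,v]]],float),K,d)[0,0]
    M=cv2.Rodrigues(np.array(s['rvec'],float))[0];t=np.array(s['tvec'],float).ravel()
    c=-M.T@t;r=M.T@np.array([p[0],p[1],1.])
    return c+r*(z-c[2])/r[2]
def pts(s):
    "world point per pixel from depth"
    h,w=s['depth'].shape
    g=np.stack(np.meshgrid(np.arange(w),np.arange(h)),-1).reshape(-1,1,2).astype(float)
    p=cv2.undistortPoints(g,s['camera_matrix'],np.array([s['k1'],0,0,0,0.]))[:,0]
    Z=s['depth'].reshape(-1,1);X=np.c_[p,np.ones(len(p))]*Z
    M=cv2.Rodrigues(np.array(s['rvec'],float))[0];t=np.array(s['tvec'],float).ravel()
    return ((X-t)@M).reshape(h,w,3)
def delta(x,y,z,yaw=None):
    "shift from measured tcp to target, in tool axes /0.04"
    s=telemetry.sense();Rt=R.from_quat(s['tool_rot'])
    return np.round(Rt.inv().apply(np.array([x,y,z])-s['tcp_pos'])/0.04,3)
E
python3 - <<'E'
from h import *
for n in('scene','side','wrist'):
    s=look(n,n+'0'); M=cv2.Rodrigues(np.array(s['rvec'],float))[0];print(n,-M.T@np.array(s['tvec']).ravel(),s['k1'])
s=telemetry.sense();print(s['t'],s['tcp_pos'],R.from_quat(s['tool_rot']).as_matrix().round(3),s['finger_gap'],manip.grip_depth)
E
```

```text
scene [-0.11594037  0.61233776  1.15459505] -0.0638818704403232
side [0.62652543 0.92211991 0.65804328] 0.00035035653091130474
wrist [ 0.34867465 -0.52411141  0.3728004 ] 0.006713929329104453
0.15 [ 0.27835752 -0.55899311  0.23054799] [[ 0.895  0.446 -0.   ]
 [ 0.446 -0.895  0.002]
 [ 0.    -0.002 -1.   ]] 0.9968227262403381 0.0187
```

View pics/scene0.png

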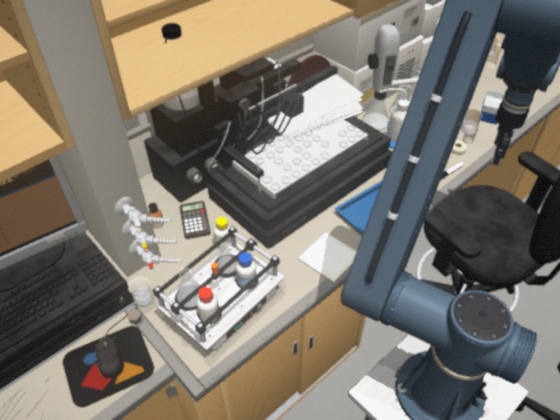

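View pics/side0.png

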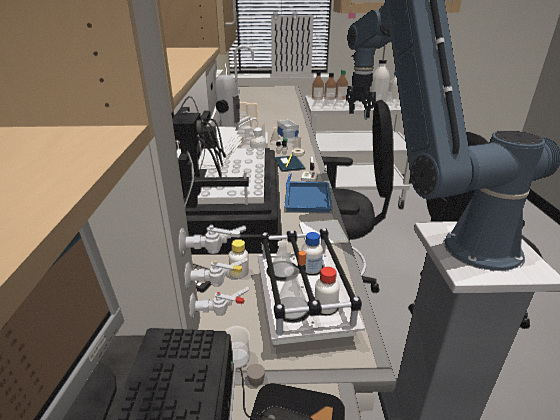

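The scene view shows the shaker (about 220,290), red cap (206,294), blue cap (245,258), knob (215,267), tile (328,255) and tray (365,210, partly behind the arm). In the side view the red cap is at (328,275), the blue cap at (312,239) and the tray at (308,195).

Run:
```python
from h import *
a=look('scene');b=look('side')
for n,s in(('scene',a),('side',b)):
    P=pts(s);hsv=cv2.cvtColor(s['image'],cv2.COLOR_RGB2HSV);H,S,V=cv2.split(hsv)
    near=(P[...,0]>0.2)&(P[...,0]<1.1)&(np.abs(P[...,1])<0.9)&(s['depth']>0)
    def rep(nm,lo,hi,z0,z1,sm=130):
        m=near&(H>=lo)&(H<=hi)&(S>sm)&(V>70)&(P[...,2]>z0)&(P[...,2]<z1)
        k,l,st,c=cv2.connectedComponentsWithStats(m.astype(np.uint8))
        for i in range(1,k):
            if st[i,4]>12:
                q=P[l==i];print(n,nm,st[i],c[i].round(1),'med',np.median(q,0).round(4),'min',np.percentile(q,3,0).round(3),'max',np.percentile(q,97,0).round(3))
    rep('red',0,6,.1,.2);rep('red2',174,180,.1,.2);rep('orange',7,18,.11,.2,150);rep('yellow',22,33,.05,.2);rep('blue',100,125,.1,.2);rep('tray',95,125,-.01,.04)
def cr(s,x0,x1,y0,y1,k): return cv2.resize(s['image'][y0:y1,x0:x1,::-1],None,fx=k,fy=k,interpolation=cv2.INTER_CUBIC)
A=cr(a,120,400,160,360,2.8);B=cr(b,220,400,150,350,2.8)
cv2.imwrite('pics/ca.png',A);cv2.imwrite('pics/cb.png',B)
```

```text
scene red [149 263   4   5  16] [150.7 265.1] med [0.6905 0.3351 0.1268] min [0.684 0.331 0.123] max [0.698 0.338 0.131]
scene red [198 287  14  15 157] [204.9 293.7] med [0.5051 0.293  0.1593] min [0.493 0.28  0.144] max [0.525 0.306 0.163]
scene orange [212 263   5  10  32] [214.4 266.5] med [0.554  0.2282 0.1595] min [0.549 0.22  0.147] max [0.562 0.233 0.164]
scene yellow [217 217  11  12 105] [221.8 222.7] med [0.7071 0.0942 0.0976] min [0.694 0.079 0.084] max [0.722 0.107 0.103]
scene blue [239 252  12  12 109] [244.5 257.6] med [0.526  0.1542 0.1587] min [0.512 0.139 0.128] max [0.563 0.169 0.163]
scene tray [390 142   5   6  27] [391.9 144.3] med [ 0.6588 -0.6222  0.0178] min [ 0.649 -0.634  0.009] max [ 0.669 -0.611  0.024]
scene tray [337 183  44  48 822] [360.  208.1] med [ 0.5353 -0.3018  0.0061] min [ 0.478 -0.407  0.   ] max [ 0.565 -0.236  0.024]
side red [320 267  16  17 218] [327.7 274.5] med [0.5099 0.3004 0.1565] min [0.495 0.281 0.141] max [0.523 0.308 0.159]
side red [236 297   8   7  45] [239.4 299.7] med [0.6919 0.3379 0.1244] min [0.684 0.331 0.119] max [0.699 0.342 0.126]
side orange [298 251   8  14 101] [301.4 257.3] med [0.5599 0.2333 0.1505] min [0.551 0.222 0.133] max [0.566 0.236 0.161]
side yellow [233 239  12  14 134] [238.3 245.2] med [0.7113 0.1007 0.0935] min [0.697 0.02  0.058] max [0.725 0.11  0.098]
side blue [306 232  14  13 150] [312.2 238.3] med [0.528  0.1649 0.1559] min [0.514 0.144 0.141] max [0.542 0.171 0.159]
side tray [286 174  31  11  45] [297.  180.9] med [ 0.5326 -0.4371  0.0192] min [ 0.452 -0.525  0.007] max [ 0.562 -0.432  0.021]
```

View pics/ca.png

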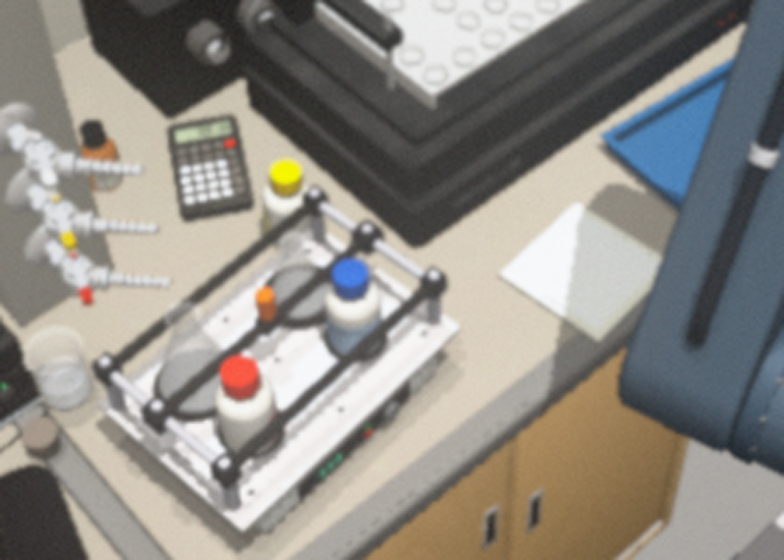

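View pics/cb.png

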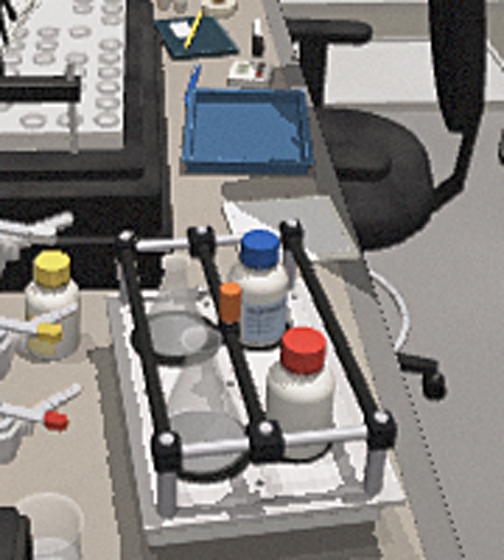

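Run:
```python
from h import *
for n in('scene','side'):
    s=look(n);P=pts(s);H,S,V=cv2.split(cv2.cvtColor(s['image'],cv2.COLOR_RGB2HSV));ok=s['depth']>0
    X,Y,Z=P[...,0],P[...,1],P[...,2]
    def circ(nm,m):
        q=P[m];c=(np.percentile(q,4,0)+np.percentile(q,96,0))/2;print(n,nm,len(q),c.round(4),(np.percentile(q,96,0)-np.percentile(q,4,0)).round(3))
    hue=lambda lo,hi:ok&(S>120)&(H>=lo)&(H<=hi)
    box=lambda x,y,r:(np.hypot(X-x,Y-y)<r)
    circ('red',(hue(0,6)|hue(174,180))&box(.51,.295,.03)&(Z>.154)&(Z<.168))
    circ('blue',hue(100,125)&box(.528,.157,.03)&(Z>.154)&(Z<.168))
    circ('knob',hue(7,18)&box(.556,.228,.025)&(Z>.156)&(Z<.168))
    # dark frame points top
    m=ok&(V<75)&(Z>.105)&(Z<.145)&(np.hypot(X-.55,Y-.22)<.2)
    q=P[m][:,:2].astype(np.float32);r=cv2.minAreaRect(q);print('frame',len(q),np.round(r[0],4),np.round(r[1],3),r[2])
    m=ok&(S<40)&(V>100)&(np.abs(Z-.008)<.006)&(X>.35)&(X<.62)&(Y<.06)&(Y>-.25)
    k,l,st,c=cv2.connectedComponentsWithStats(m.astype(np.uint8))
    for i in range(1,k):
        if st[i,4]>60:
            q=P[l==i][:,:2].astype(np.float32);print('tile',st[i],np.round(cv2.minAreaRect(q)[0],3),np.round(cv2.minAreaRect(q)[1:][0],3),cv2.minAreaRect(q)[2], cv2.boxPoints(cv2.minAreaRect(q)).round(3).tolist())
    m=ok&(H>95)&(H<125)&(S>90)&(Z<.04)&(Z>-.01)&(X>.3)&(X<.75)&(Y<-.15)&(Y>-.58)
    k,l,st,c=cv2.connectedComponentsWithStats(cv2.morphologyEx(m.astype(np.uint8),cv2.MORPH_CLOSE,np.ones((3,3))))
    i=1+np.argmax(st[1:,4]);q=P[(l==i)&m][:,:2].astype(np.float32);r=cv2.minAreaRect(q);print('tray',len(q),r,cv2.boxPoints(r).round(3).tolist())
```

```text
scene red 129 [0.5083 0.2925 0.16  ] [0.029 0.025 0.007]
scene blue 107 [0.5257 0.1552 0.1589] [0.027 0.026 0.007]
scene knob 33 [0.5554 0.2269 0.1607] [0.013 0.014 0.006]
frame 73 [0.5439 0.2292] [0.169 0.277] 8.085819244384766
tile [ 285  205   72  101 2314] [ 0.492 -0.095] [0.213 0.312] 0.8533238172531128 [[0.382999986410141, 0.05900000035762787], [0.3880000114440918, -0.2529999911785126], [0.6010000109672546, -0.25], [0.5960000157356262, 0.06199999898672104]]
tray 981 ((0.548683226108551, -0.3076360821723938), (0.10295998305082321, 0.23181013762950897), 26.993783950805664) [[0.44999998807907104, -0.2280000001192093], [0.5550000071525574, -0.4339999854564667], [0.6470000147819519, -0.3880000114440918], [0.5419999957084656, -0.1809999942779541]]
side red 132 [0.5089 0.293  0.1569] [0.027 0.028 0.004]
side blue 89 [0.527  0.1566 0.1568] [0.026 0.026 0.004]
side knob 33 [0.5579 0.2277 0.1581] [0.013 0.013 0.004]
frame 1488 [0.5514 0.2287] [0.173 0.286] 6.765268325805664
tile [299 219  50  25 635] [ 0.462 -0.1  ] [0.13  0.145] 8.994478225708008 [[0.38600000739097595, -0.03799999877810478], [0.4090000092983246, -0.18199999630451202], [0.5379999876022339, -0.16099999845027924], [0.5149999856948853, -0.017999999225139618]]
tray 1315 ((0.4861891567707062, -0.37957465648651123), (0.3073437511920929, 0.16302017867565155), 86.5103759765625) [[0.39500001072883606, -0.527999997138977], [0.5580000281333923, -0.5379999876022339], [0.5770000219345093, -0.23100000619888306], [0.414000004529953, -0.22100000083446503]]
```

```bash
python3 -m crank '0 0 0 0 0 0.095;0 0 0 0 0 0.095;0 0 0 0 0 0.022;0 0 0 0 0 0;0 0 0 0 0 0' 1 40
python3 -m crank '0.5 -1 0 0 0 0;0.5 -1 0 0 0 0;0.5 -1 0 0 0 0;0.5 -1 0 0 0 0;0.5 -1 0 0 0 0'
python3 -m crank '0.5 -1 0 0 0 0;0.5 -1 0 0 0 0;0.5 -1 0 0 0 0;0.5 -1 0 0 0 0;0.5 -1 0 0 0 0'
python3 -m crank '0.5 -1 0 0 0 0;0.5 -1 0 0 0 0;0.5 -1 0 0 0 0;0.5 -1 0 0 0 0;0 0 0 0 0 0'
python3 - <<'E'
from h import *
s=telemetry.sense();print(R.from_quat(s['tool_rot']).as_matrix().round(4),s['q'],s['force']);print(delta(.5265,.156,.24))
E
```

```text
t: 0.85
tcp_pos: [0.2785, -0.5595, 0.2313]
tool_rot: [0.998, 0.065, -0.0, -0.0]
force: [-0.2, 0.0, -0.3]
finger_gap: 0.998
gripper_force: 0.0
t: 1.35
tcp_pos: [0.3523, -0.3468, 0.2315]
tool_rot: [0.998, 0.064, 0.0, 0.0]
force: [0.6, 0.0, 0.4]
finger_gap: 0.998
gripper_force: 0.0
t: 1.85
tcp_pos: [0.4259, -0.1356, 0.2316]
tool_rot: [0.998, 0.065, 0.0, 0.0]
force: [1.5, -0.2, 0.8]
finger_gap: 1.002
gripper_force: 0.0
t: 2.35
tcp_pos: [0.4855, 0.0363, 0.2316]
tool_rot: [0.998, 0.068, 0.001, -0.001]
force: [-0.4, -1.5, 0.5]
finger_gap: 0.996
gripper_force: 0.0
[[ 0.9908  0.1356  0.0021]
 [ 0.1356 -0.9908  0.0014]
 [ 0.0022 -0.0011 -1.    ]] [-0.15650137  0.34134166  1.77197805  0.00194205  1.02645962  1.27723053] [-0.41721666 -1.46081274  0.48993174]
[ 1.422 -2.827 -0.203]
```

```bash
python3 -m crank '0.5 -1 0 0 0 0;0.5 -1 -0.2 0 0 0;0.42 -0.83 0 0 0 0;0 0 0 0 0 0;0 0 0 0 0 0'
python3 - <<'E'
from h import *
s=telemetry.sense();print(s['tcp_pos'],s['force'],R.from_quat(s['tool_rot']).as_euler('xyz',degrees=True));print(delta(.5265,.156,.135))
s=look('wrist','w1');P=pts(s);H,S,V=cv2.split(cv2.cvtColor(s['image'],cv2.COLOR_RGB2HSV));ok=s['depth']>0
for nm,m in (('blue',(H>100)&(H<125)),('red',(H<7)|(H>173)),('or',(H>7)&(H<18))):
    m=ok&m&(S>120)&(P[...,2]>.153)&(P[...,2]<.17)
    q=P[m]
    if len(q)>20:print(nm,len(q),((np.percentile(q,2,0)+np.percentile(q,98,0))/2).round(4),np.ptp(q,0).round(3))
s=look('scene','s1');P=pts(s);H,S,V=cv2.split(cv2.cvtColor(s['image'],cv2.COLOR_RGB2HSV));ok=s['depth']>0
for n in('scene','side'):
    s=look(n,n+'1');P=pts(s);H,S,V=cv2.split(cv2.cvtColor(s['image'],cv2.COLOR_RGB2HSV));ok=s['depth']>0;X,Y,Z=[P[...,i] for i in range(3)]
    m=ok&(H>95)&(H<125)&(S>110)&(Z<.04)&(Z>-.01)&(X>.3)&(X<.75)&(Y<-.15)&(Y>-.48)
    k,l,st,c=cv2.connectedComponentsWithStats(m.astype(np.uint8))
    i=1+np.argmax(st[1:,4]);q=P[(l==i)&m][:,:2].astype(np.float32);r=cv2.minAreaRect(q);print('tray',len(q),r,cv2.boxPoints(r).round(3).tolist())
E
```

```text
t: 2.85
tcp_pos: [0.5258, 0.1511, 0.2391]
tool_rot: [0.998, 0.065, -0.0, 0.0]
force: [0.3, -0.4, -0.3]
finger_gap: 0.997
gripper_force: 0.0
[0.52576156 0.15109951 0.23906285] [ 0.32732223 -0.41910593 -0.34987248] [1.79957356e+02 4.87300906e-02 7.48144979e+00]
[ 0.036 -0.121  2.601]
blue 1330 [0.5277 0.1542 0.157 ] [0.032 0.031 0.006]
red 1441 [0.5093 0.2902 0.1565] [0.032 0.032 0.007]
or 474 [0.559  0.2263 0.1574] [0.016 0.017 0.008]
tray 54 ((0.4149678945541382, -0.42509040236473083), (0.02327789179980755, 0.053114622831344604), 44.37553024291992) [[0.3880000114440918, -0.414000004529953], [0.42500001192092896, -0.4519999921321869], [0.44200000166893005, -0.4359999895095825], [0.4050000011920929, -0.39800000190734863]]
tray 820 ((0.4893101453781128, -0.35001257061958313), (0.24945062398910522, 0.1604689657688141), 86.48636627197266) [[0.4020000100135803, -0.4699999988079071], [0.5619999766349792, -0.4790000021457672], [0.5770000219345093, -0.23000000417232513], [0.4169999957084656, -0.22100000083446503]]
```

View pics/w1.png

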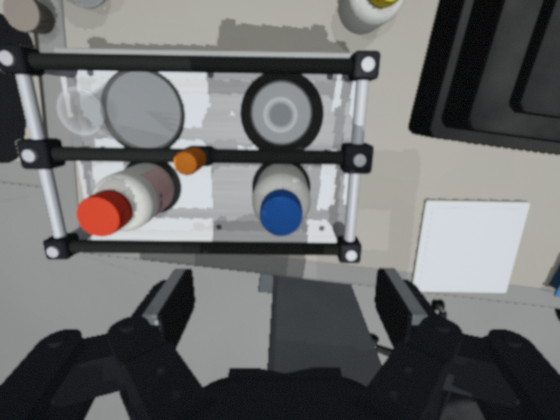

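View pics/scene1.png

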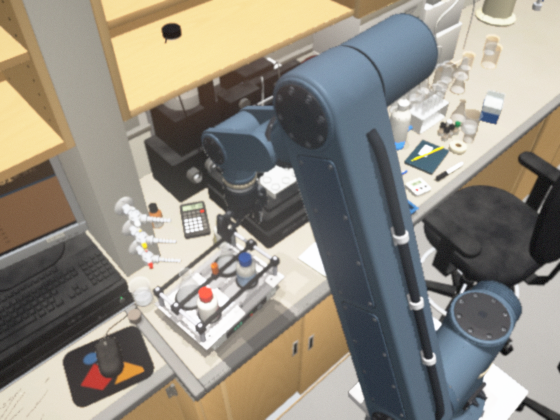

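The wrist view shows the blue cap at (282,212), the red cap at (105,212), the knob at (190,160), and the large flask (140,108) filling its pad on the left. The small flask is at (282,110) and the tile at (470,245).

```bash
python3 -m crank '0.03 -0.1 0.6 0 0 0;0 0 0.6 0 0 0;0 0 0.6 0 0 0;0 0 0.5 0 0 0;0 0 0.3 0 0 0'
python3 -m crank '0 0 0 0 0 0;0 0 0 0 0 0;0 0 0 0 0 0;0 0 0 0 0 0;0 0 0 0 0 0' -1 40
python3 -m crank '0 0 0 0 0 0;0 0 0 0 0 0;0 0 0 0 0 0;0 0 0 0 0 0;0 0 0 0 0 0'
```

```text
t: 3.55
tcp_pos: [0.5258, 0.1542, 0.1339]
tool_rot: [0.998, 0.064, -0.001, 0.0]
force: [1.0, 0.9, -0.4]
finger_gap: 1.004
gripper_force: 0.0
t: 4.05
tcp_pos: [0.5276, 0.1555, 0.1366]
tool_rot: [0.998, 0.065, 0.001, 0.0]
force: [-0.2, -0.6, 4.4]
finger_gap: 0.383
gripper_force: 39.5
t: 4.55
tcp_pos: [0.5277, 0.1554, 0.1366]
tool_rot: [0.998, 0.064, 0.001, 0.0]
force: [-1.1, -2.2, 6.5]
finger_gap: 0.38
gripper_force: 39.6
```

```bash
python3 -m crank '0 0 -0.2 0 0 0;0 0 -0.5 0 0 0;0 0 -0.8 0 0 0;0 0 -0.8 0 0 0;0 0 -0.7 0 0 0'
python3 -m crank '-0.1 0.4 -0.2 0 0 0;-0.15 0.7 0 0 0 0;-0.2 0.9 0 0 0 0;-0.2 0.9 0 0 0 0;-0.2 0.9 0 0 0 0'
python3 -m crank '-0.2 0.9 0 0 0 0;-0.2 0.9 0 0 0 0;-0.2 0.9 0 0 0 0;-0.2 0.9 0 0 0 0;-0.2 0.9 0 0 0 0'
python3 -m crank '-0.2 0.8 0 0 0 0;-0.2 0.7 0 0 0 0;-0.1 0.5 0 0 0 0;0 0 0 0 0 0;0 0 0 0 0 0'
python3 - <<'E'
from h import *
s=look('wrist','w2');P=pts(s);H,S,V=cv2.split(cv2.cvtColor(s['image'],cv2.COLOR_RGB2HSV));ok=s['depth']>0;X,Y,Z=[P[...,i] for i in range(3)]
m=ok&(H>95)&(H<125)&(S>110)&(Z<.05)&(Z>-.01)
k,l,st,c=cv2.connectedComponentsWithStats(m.astype(np.uint8))
for i in range(1,k):
    if st[i,4]<500: continue
    q=P[(l==i)][:,:2].astype(np.float32);r=cv2.minAreaRect(q);print('tray',len(q),st[i],r,cv2.boxPoints(r).round(3).tolist())
for n in('scene',):
    look(n,'s2')
print(delta(.486,-.379,.09))
E
```

```text
t: 5.05
tcp_pos: [0.5262, 0.1557, 0.2567]
tool_rot: [0.998, 0.064, -0.0, -0.0]
force: [0.9, 0.2, -1.6]
finger_gap: 0.381
gripper_force: 39.9
t: 5.55
tcp_pos: [0.5116, -0.0004, 0.2632]
tool_rot: [0.998, 0.065, -0.0, -0.0]
force: [-0.1, 0.4, -1.9]
finger_gap: 0.384
gripper_force: 40.0
t: 6.05
tcp_pos: [0.4951, -0.1841, 0.2632]
tool_rot: [0.998, 0.064, -0.0, -0.001]
force: [1.1, 0.5, -1.4]
finger_gap: 0.377
gripper_force: 40.0
t: 6.55
tcp_pos: [0.4858, -0.2646, 0.2629]
tool_rot: [0.998, 0.064, -0.0, -0.001]
force: [-1.2, 0.4, -1.6]
finger_gap: 0.381
gripper_force: 40.0
tray 13255 [  262    97   252   155 13255] ((0.48630455136299133, -0.3870765268802643), (0.31153467297554016, 0.16440477967262268), 85.88928985595703) [[0.3930000066757202, -0.5370000004768372], [0.5569999814033508, -0.5479999780654907], [0.5789999961853027, -0.23800000548362732], [0.41499999165534973, -0.22599999606609344]]
tray 1124 [ 539  135   21   78 1124] ((0.5249901413917542, -0.6003910303115845), (0.10197611898183823, 0.02361210808157921), 21.899492263793945) [[0.4729999899864197, -0.6079999804496765], [0.4819999933242798, -0.6299999952316284], [0.5770000219345093, -0.5920000076293945], [0.5680000185966492, -0.5699999928474426]]
[-0.371  2.864  4.323]
```

View pics/w2.png

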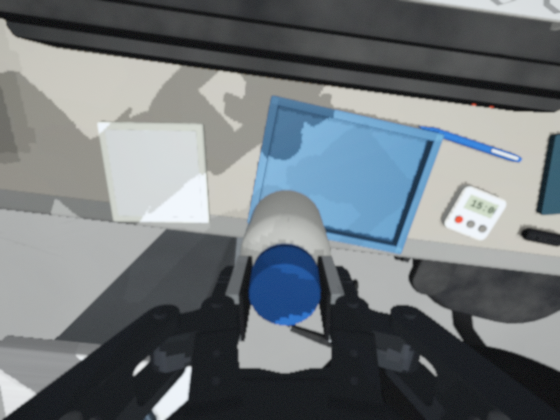

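The wrist view shows the blue bottle hanging straight in the grip. The tray's outer corners are at (275,97), (441,137) and (402,252), and a blue pen touches its right edge. The tile's corners are at (100,122), (204,122), (208,222) and (113,222).

Run:
```python
from h import *
s=look('wrist')
A,B,C=[cast(s,*p,.02)[:2] for p in((275,97),(441,137),(402,252))]
print(A,B,C,np.linalg.norm(A-B),np.linalg.norm(B-C),'ctr',(A+C)/2,np.degrees(np.arctan2(*(A-B)))*-1)
T=np.array([cast(s,*p,.008)[:2] for p in((100,122),(204,122),(208,222),(113,222))]);print(T,T.mean(0),np.linalg.norm(T-np.roll(T,1,0),axis=1))
```

```text
[ 0.57526924 -0.24080011] [ 0.55597746 -0.4439437 ] [ 0.40165486 -0.43468177] 0.20405756782820977 0.15460028217742713 ctr [ 0.48846205 -0.33774094] -5.4248959900359495
[[ 0.519229   -0.03189134]
 [ 0.53582077 -0.15772839]
 [ 0.40606814 -0.16962954]
 [ 0.38947539 -0.04253073]] [ 0.46264832 -0.100445  ] [0.13018907 0.12692615 0.13029729 0.12817732]
```

```bash
python3 -m crank '-0.1 0.6 0 0 0 0;-0.1 0.9 0 0 0 0;-0.1 0.8 0.2 0 0 0;-0.1 0.6 0.5 0 0 0;0 0.1 0.7 0 0 0'
python3 -m crank '0 0 0.8 0 0 0;0 0 0.8 0 0 0;0 0 0.7 0 0 0;0 0 0.4 0 0 0;0 0 0.2 0 0 0'
python3 -m crank '0 0 0.1 0 0 0;0 0 0.1 0 0 0;0 0 0 0 0 0;0 0 0 0 0 0;0 0 0 0 0 0'
```

```text
t: 7.2
tcp_pos: [0.4873, -0.3896, 0.2084]
tool_rot: [0.998, 0.064, 0.002, 0.003]
force: [0.1, 0.6, -2.6]
finger_gap: 0.381
gripper_force: 40.2
t: 7.7
tcp_pos: [0.4856, -0.3842, 0.0894]
tool_rot: [0.998, 0.065, -0.001, -0.002]
force: [0.1, 0.7, -2.4]
finger_gap: 0.382
gripper_force: 40.2
t: 8.2
tcp_pos: [0.4863, -0.3866, 0.0842]
tool_rot: [0.998, 0.064, 0.001, 0.001]
force: [-0.4, 1.1, -1.8]
finger_gap: 0.383
gripper_force: 40.2
```

```bash
python3 -m crank '0 0 0.03 0 0 0;0 0 0.03 0 0 0;0 0 0.03 0 0 0;0 0 0 0 0 0;0 0 0 0 0 0'
python3 -m crank '0 0 0.01 0 0 0;0 0 0 0 0 0;0 0 0 0 0 0;0 0 0 0 0 0;0 0 0 0 0 0'
```

```text
t: 8.7
tcp_pos: [0.4861, -0.3865, 0.0806]
tool_rot: [0.998, 0.064, 0.0, 0.0]
force: [-1.4, -0.7, 5.7]
finger_gap: 0.376
gripper_force: 40.7
t: 9.2
tcp_pos: [0.4861, -0.3866, 0.0806]
tool_rot: [0.998, 0.064, 0.0, 0.0]
force: [-1.1, 0.0, 7.5]
finger_gap: 0.381
gripper_force: 41.2
```

```bash
python3 -m crank '0 0 0 0 0 0;0 0 0 0 0 0;0 0 0 0 0 0;0 0 0 0 0 0;0 0 0 0 0 0' 1
python3 -m crank '0 0 -0.3 0 0 0;0 0 -0.6 0 0 0;0 0 -1 0 0 0;0 0 -1 0 0 0;0 0 -1 0 0 0'
python3 -m crank '0.1 -0.6 0 0 0 0;0.15 -0.9 0 0 0 0;0.15 -1 0 0 0 0;0.15 -1 0 0 0 0;0.15 -1 0 0 0 0'
python3 -m crank '0.17 -1 0 0 0 0;0.17 -1 0 0 0 0;0.17 -1 0 0 0 0;0.17 -1 0 0 0 0;0.17 -1 0 0 0 0'
python3 -m crank '0.17 -1 0 0 0 0;0.17 -1 0 0 0 0;0.17 -1 0 0 0 0;0.17 -1 0 0 0 0;0.17 -1 0 0 0 0'
python3 -m crank '0.17 -1 0 0 0 0;0.14 -0.5 0 0 0 0;0 0 0 0 0 0;0 0 0 0 0 0;0 0 0 0 0 0'
python3 - <<'E'
from h import *
print(delta(.509,.292,.138),telemetry.sense()['force'])
s=look('wrist','w3');P=pts(s);H,S,V=cv2.split(cv2.cvtColor(s['image'],cv2.COLOR_RGB2HSV));ok=s['depth']>0
for nm,m in (('red',(H<7)|(H>173)),('or',(H>7)&(H<18))):
    m=ok&m&(S>120)&(P[...,2]>.153)&(P[...,2]<.17)
    q=P[m]
    if len(q)>20:print(nm,len(q),((np.percentile(q,2,0)+np.percentile(q,98,0))/2).round(4),np.ptp(q,0).round(3))
E
```

```text
t: 9.7
tcp_pos: [0.4859, -0.3862, 0.0791]
tool_rot: [0.998, 0.064, -0.0, -0.0]
force: [-0.3, -0.3, -0.8]
finger_gap: 0.998
gripper_force: 0.0
t: 10.2
tcp_pos: [0.4858, -0.3861, 0.2376]
tool_rot: [0.998, 0.064, 0.0, 0.0]
force: [0.8, 0.1, 0.1]
finger_gap: 1.001
gripper_force: 0.0
t: 10.7
tcp_pos: [0.4905, -0.2027, 0.2363]
tool_rot: [0.998, 0.064, 0.001, 0.0]
force: [0.4, -1.0, 1.0]
finger_gap: 0.998
gripper_force: 0.0
t: 11.2
tcp_pos: [0.4986, 0.0002, 0.2363]
tool_rot: [0.998, 0.064, 0.001, 0.0]
force: [0.2, 0.0, -0.1]
finger_gap: 0.996
gripper_force: 0.0
t: 11.7
tcp_pos: [0.5066, 0.2031, 0.2364]
tool_rot: [0.998, 0.064, 0.001, -0.0]
force: [1.1, -0.3, 0.2]
finger_gap: 0.999
gripper_force: 0.0
t: 12.2
tcp_pos: [0.5111, 0.2614, 0.2356]
tool_rot: [0.998, 0.064, -0.0, 0.0]
force: [-0.6, 0.8, 1.0]
finger_gap: 1.002
gripper_force: 0.0
[ 0.047 -0.766  2.44 ] [-0.64099599  0.76747532  1.02007337]
red 1348 [0.5096 0.291  0.1567] [0.031 0.031 0.006]
or 474 [0.5587 0.2279 0.1577] [0.017 0.017 0.008]
```

View pics/w3.png

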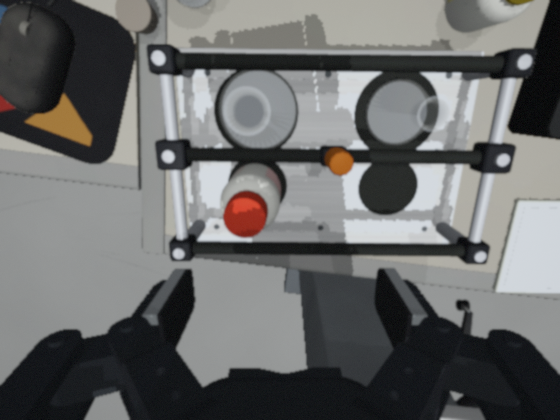

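The red cap is at (245,213), the empty blue pad at (388,187), the knob at (339,160), the large flask at (257,110) and the small flask at (398,110), both still upright.

```bash
python3 -m crank '0.05 -0.4 0.4 0 0 0;0 -0.37 0.6 0 0 0;0 0 0.6 0 0 0;0 0 0.5 0 0 0;0 0 0.3 0 0 0'
python3 -m crank '0 0 0 0 0 0;0 0 0 0 0 0;0 0 0 0 0 0;0 0 0 0 0 0;0 0 0 0 0 0' -1 40
python3 -m crank '0 0 0 0 0 0;0 0 0 0 0 0;0 0 0 0 0 0;0 0 0 0 0 0;0 0 0 0 0 0'
python3 -m crank '0 0 -0.2 0 0 0;0 0 -0.5 0 0 0;0 0 -0.8 0 0 0;0 0 -0.8 0 0 0;0 0 -0.8 0 0 0'
```

```text
t: 12.75
tcp_pos: [0.5079, 0.2929, 0.1366]
tool_rot: [0.998, 0.064, -0.002, 0.0]
force: [-0.3, -0.8, 0.1]
finger_gap: 0.999
gripper_force: 0.0
t: 13.25
tcp_pos: [0.5101, 0.2933, 0.1406]
tool_rot: [0.998, 0.064, 0.001, -0.0]
force: [0.6, -1.1, 3.7]
finger_gap: 0.378
gripper_force: 39.6
t: 13.75
tcp_pos: [0.5102, 0.2933, 0.1406]
tool_rot: [0.998, 0.064, 0.001, -0.0]
force: [0.1, -1.0, 6.0]
finger_gap: 0.382
gripper_force: 39.7
t: 14.25
tcp_pos: [0.5085, 0.2931, 0.2641]
tool_rot: [0.998, 0.064, -0.001, 0.0]
force: [0.7, 0.8, -2.0]
finger_gap: 0.381
gripper_force: 39.9
```

```bash
python3 -m crank '-0.06 0.4 0 0 0 0;-0.12 0.7 0 0 0 0;-0.15 0.9 0 0 0 0;-0.15 0.9 0 0 0 0;-0.15 0.9 0 0 0 0'
python3 -m crank '-0.15 0.95 0 0 0 0;-0.15 0.95 0 0 0 0;-0.15 0.95 0 0 0 0;-0.15 0.95 0 0 0 0;-0.15 0.95 0 0 0 0'
python3 -m crank '-0.15 0.95 0 0 0 0;-0.15 0.95 0 0 0 0;-0.15 0.95 0 0 0 0;-0.15 0.95 0 0 0 0;-0.15 0.95 0 0 0 0'
python3 -m crank '-0.15 0.7 0 0 0 0;-0.1 0.4 0 0 0 0;0 0 0 0 0 0;0 0 0 0 0 0;0 0 0 0 0 0'
python3 -c "
from h import *
print(delta(.491,-.287,.0865))"
```

```text
t: 14.75
tcp_pos: [0.5022, 0.1374, 0.262]
tool_rot: [0.998, 0.065, -0.001, 0.0]
force: [0.5, -0.1, -1.8]
finger_gap: 0.379
gripper_force: 39.9
t: 15.25
tcp_pos: [0.4968, -0.0546, 0.2621]
tool_rot: [0.998, 0.064, -0.001, -0.001]
force: [1.5, -0.3, -2.3]
finger_gap: 0.382
gripper_force: 39.9
t: 15.75
tcp_pos: [0.4914, -0.2465, 0.2619]
tool_rot: [0.998, 0.064, -0.001, -0.001]
force: [0.2, 0.6, -0.6]
finger_gap: 0.378
gripper_force: 39.9
t: 16.25
tcp_pos: [0.4885, -0.2884, 0.2629]
tool_rot: [0.998, 0.065, -0.0, -0.001]
force: [0.2, 0.5, -1.4]
finger_gap: 0.381
gripper_force: 40.0
[ 0.07  -0.019  4.411]
```

```bash
python3 -m crank '0.06 0 0.4 0 0 0;0 0 0.8 0 0 0;0 0 0.8 0 0 0;0 0 0.8 0 0 0;0 0 0.7 0 0 0'
python3 -m crank '0 0 0.4 0 0 0;0 0 0.25 0 0 0;0 0 0.15 0 0 0;0 0 0.08 0 0 0;0 0 0 0 0 0'
python3 -m crank '0 0 0.03 0 0 0;0 0 0.03 0 0 0;0 0 0 0 0 0;0 0 0 0 0 0;0 0 0 0 0 0'
```

```text
t: 16.75
tcp_pos: [0.4913, -0.288, 0.1222]
tool_rot: [0.998, 0.065, -0.0, -0.0]
force: [0.8, -0.1, -1.6]
finger_gap: 0.378
gripper_force: 40.0
t: 17.25
tcp_pos: [0.4916, -0.2899, 0.0885]
tool_rot: [0.998, 0.065, 0.0, 0.0]
force: [0.2, 0.1, -1.7]
finger_gap: 0.378
gripper_force: 40.0
t: 17.75
tcp_pos: [0.4913, -0.29, 0.0859]
tool_rot: [0.998, 0.064, 0.0, 0.0]
force: [-0.2, -0.4, -2.1]
finger_gap: 0.38
gripper_force: 40.0
```

```bash
python3 -m crank '0 0 0.03 0 0 0;0 0 0.03 0 0 0;0 0 0 0 0 0;0 0 0 0 0 0;0 0 0 0 0 0'
```

```text
t: 18.25
tcp_pos: [0.4917, -0.2904, 0.0846]
tool_rot: [0.998, 0.064, 0.001, 0.001]
force: [-0.2, 1.0, 7.3]
finger_gap: 0.381
gripper_force: 40.7
```

```bash
python3 -m crank '0 0 0 0 0 0;0 0 0 0 0 0;0 0 0 0 0 0;0 0 0 0 0 0;0 0 0 0 0 0' 1
python3 -m crank '0 0 -0.3 0 0 0;0 0 -0.6 0 0 0;0 0 -1 0 0 0;0 0 -1 0 0 0;0 0 -1 0 0 0'
python3 -m crank '0.2 -0.6 0 0 0 0;0.25 -0.9 0 0 0 0;0.25 -1 0 0 0 0;0.25 -1 0 0 0 0;0.25 -1 0 0 0 0' 0.1
python3 -m crank '0.26 -1 0 0 0 0;0.26 -1 0 0 0 0;0.26 -1 0 0 0 0;0.26 -1 0 0 0 0;0.26 -1 0 0 0 0'
python3 -m crank '0.26 -1 0 0 0 0;0.26 -1 0 0 0 0;0.2 -0.6 0 0 0 0;0.1 -0.5 0 0 0 0;0 0 0 0 0 0'
python3 - <<'E'
from h import *
s=look('wrist','w4');P=pts(s);H,S,V=cv2.split(cv2.cvtColor(s['image'],cv2.COLOR_RGB2HSV));ok=s['depth']>0
m=ok&(H>7)&(H<18)&(S>120)&(P[...,2]>.153)&(P[...,2]<.17);q=P[m];print(((np.percentile(q,2,0)+np.percentile(q,98,0))/2).round(4))
print(delta(.5585,.2278,.137))
E
```

```text
t: 18.75
tcp_pos: [0.4912, -0.2899, 0.0831]
tool_rot: [0.998, 0.064, -0.0, -0.0]
force: [0.4, 0.5, 0.2]
finger_gap: 0.997
gripper_force: 0.0
t: 19.25
tcp_pos: [0.491, -0.2897, 0.2416]
tool_rot: [0.998, 0.064, 0.0, 0.0]
force: [0.8, -0.7, -0.9]
finger_gap: 0.999
gripper_force: 0.0
t: 19.75
tcp_pos: [0.5157, -0.1038, 0.2403]
tool_rot: [0.998, 0.064, 0.001, 0.0]
force: [-0.0, 0.2, -0.2]
finger_gap: 0.549
gripper_force: 0.0
t: 20.25
tcp_pos: [0.5416, 0.1015, 0.2403]
tool_rot: [0.998, 0.064, 0.001, 0.0]
force: [0.7, -0.4, 0.0]
finger_gap: 0.553
gripper_force: 0.0
t: 20.75
tcp_pos: [0.5581, 0.2295, 0.2401]
tool_rot: [0.998, 0.066, 0.001, -0.0]
force: [-0.0, -0.8, -0.3]
finger_gap: 0.546
gripper_force: 0.0
[0.559  0.227  0.1576]
[0.012 0.004 2.572]
```

View pics/w4.png

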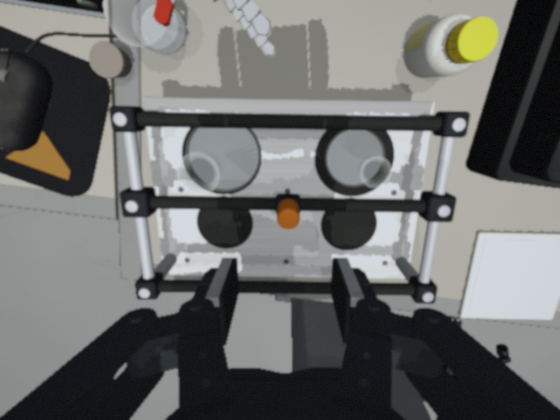

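The knob is at (289,213), centred between the fingers. Both bottle pads (225,222) and (348,222) are empty, and the flasks stand at (222,155) and (354,155).

```bash
python3 -m crank '0 0 0.5 0 0 0;0 0 0.7 0 0 0;0 0 0.7 0 0 0;0 0 0.45 0 0 0;0 0 0.22 0 0 0'
python3 -m crank '0 0 0 0 0 0;0 0 0 0 0 0;0 0 0 0 0 0;0 0 0 0 0 0;0 0 0 0 0 0' -1 90
python3 -m crank '0 0 0 0 0 0;0 0 0 0 0 0;-0.1 0 0 0 0 0;-0.1 0 0 0 0 0;-0.1 0 0 0 0 0'
```

```text
t: 21.3
tcp_pos: [0.557, 0.2253, 0.135]
tool_rot: [0.998, 0.064, -0.002, 0.0]
force: [-0.1, -0.3, -0.3]
finger_gap: 0.55
gripper_force: 0.0
t: 21.8
tcp_pos: [0.5588, 0.2273, 0.1378]
tool_rot: [0.998, 0.064, 0.001, -0.0]
force: [-1.7, 0.8, 3.1]
finger_gap: 0.17
gripper_force: 88.4
t: 22.3
tcp_pos: [0.5539, 0.2267, 0.1378]
tool_rot: [0.998, 0.064, 0.009, -0.001]
force: [12.6, 4.2, -6.4]
finger_gap: 0.173
gripper_force: 87.9
```

```bash
python3 -m crank '-0.15 0 0 0 0 0;-0.2 0 0 0 0 0;-0.2 0 0 0 0 0;-0.2 0 0 0 0 0;-0.15 0 0 0 0 0'
python3 -m crank '-0.1 0 0 0 0 0;-0.1 0 0 0 0 0;-0.05 0 0 0 0 0;-0.05 0 0 0 0 0;0 0 0 0 0 0'
```

```text
t: 22.8
tcp_pos: [0.5183, 0.2225, 0.1379]
tool_rot: [0.998, 0.064, 0.009, -0.002]
force: [11.6, 5.9, -5.3]
finger_gap: 0.177
gripper_force: 88.1
t: 23.3
tcp_pos: [0.5062, 0.2211, 0.1378]
tool_rot: [0.998, 0.064, 0.009, -0.002]
force: [11.0, 5.7, -5.3]
finger_gap: 0.175
gripper_force: 88.2
```

```bash
python3 -m crank '-0.06 0 0 0 0 0;-0.06 0 0 0 0 0;-0.05 0 0 0 0 0;-0.02 0 0 0 0 0;0 0 0 0 0 0'
python3 -m crank '-0.03 0 0 0 0 0;0 0 0 0 0 0;-0.03 0 0 0 0 0;0 0 0 0 0 0;0 0 0 0 0 0'
```

```text
t: 23.8
tcp_pos: [0.4993, 0.2203, 0.1378]
tool_rot: [0.998, 0.064, 0.009, -0.002]
force: [11.5, 6.2, -5.0]
finger_gap: 0.177
gripper_force: 88.1
t: 24.3
tcp_pos: [0.4993, 0.2203, 0.1379]
tool_rot: [0.998, 0.064, 0.012, -0.002]
force: [16.6, 7.4, -8.7]
finger_gap: 0.176
gripper_force: 88.0
```

```bash
python3 -m crank '0.06 0 0 0 0 0;0 0 0 0 0 0;0 0 0 0 0 0;0 0 0 0 0 0;0 0 0 0 0 0' 0.2 40
python3 -m crank '0 0 -0.4 0 0 0;0 0 -0.8 0 0 0;0 0 -1 0 0 0;0 0 -0.8 0 0 0;0 0 0 0 0 0' 1
python3 -m crank '0.3 -0.3 0 0 0 0;0.4 -0.3 0 0 0 0;0 -0.3 0 0 0 0;0 0 0 0 0 0;0 0 0 0 0 0'
python3 - <<'E'
from h import *
s=look('wrist','w5');P=pts(s);H,S,V=cv2.split(cv2.cvtColor(s['image'],cv2.COLOR_RGB2HSV));ok=s['depth']>0
m=ok&(H>7)&(H<18)&(S>120)&(P[...,2]>.153)&(P[...,2]<.17);q=P[m];print('knob',((np.percentile(q,2,0)+np.percentile(q,98,0))/2).round(4))
# glass depth?
for c in((.583,.299),(.601,.163)):
    m=ok&(np.hypot(P[...,0]-c[0],P[...,1]-c[1])<.045)&(P[...,2]>.09);q=P[m];print(c,len(q),q.max(0) if len(q) else 0)
g=cv2.medianBlur(cv2.cvtColor(s['image'],cv2.COLOR_RGB2GRAY),3)
C=cv2.HoughCircles(g,cv2.HOUGH_GRADIENT,1,30,param1=80,param2=22,minRadius=12,maxRadius=60)
for c in C[0]: print(c.round(1),'foot',cast(s,c[0],c[1],.062)[:2].round(4),'rim',cast(s,c[0],c[1],.164)[:2].round(4))
print(delta(.5834,.2993,.25))
E
```

```text
t: 24.8
tcp_pos: [0.4906, 0.218, 0.1365]
tool_rot: [0.998, 0.064, -0.0, 0.0]
force: [0.8, 0.6, -0.3]
finger_gap: 0.602
gripper_force: 0.0
t: 25.3
tcp_pos: [0.4939, 0.2189, 0.2614]
tool_rot: [0.998, 0.064, 0.005, -0.001]
force: [1.4, 0.2, -0.0]
finger_gap: 1.005
gripper_force: 0.0
t: 25.8
tcp_pos: [0.5129, 0.2574, 0.2557]
tool_rot: [0.998, 0.065, -0.001, 0.0]
force: [0.1, -0.4, 0.3]
finger_gap: 0.997
gripper_force: 0.0
knob [0.4993 0.2206 0.1574]
(0.583, 0.299) 3818 [0.62623789 0.33521568 0.16458692]
(0.601, 0.163) 3170 [0.642776   0.20014906 0.14359475]
[254.5 181.5  26.6] foot [0.511 0.29 ] rim [0.5353 0.2832]
[256.5 113.5  33.8] foot [0.5821 0.2951] rim [0.5849 0.2868]
[381.5 117.5  35.7] foot [0.5948 0.1671] rim [0.5937 0.1977]
[378.5 184.5  27.7] foot [0.5252 0.1544] rim [0.5452 0.1888]
[225.5 164.5  58.3] foot [0.5256 0.3229] rim [0.5455 0.3061]
[215.5 111.5  39.4] foot [0.5786 0.3369] rim [0.5824 0.3159]
[431.5 263.5  50.5] foot [0.4386 0.0703] rim [0.485  0.1303]
[406.5 166.5  40.3] foot [0.5486 0.1289] rim [0.5615 0.1711]
[428.5 120.5  28. ] foot [0.5981 0.1184] rim [0.596  0.1637]
[143.5  16.5  22.9] foot [0.6546 0.4087] rim [0.6353 0.3659]
[485.5   3.5  25.7] foot [0.706  0.0947] rim [0.6711 0.1472]
[326.5 226.5  14.7] foot [0.4691 0.2027] rim [0.5061 0.2224]
[179.5 213.5  18.8] foot [0.4632 0.3705] rim [0.502  0.3393]
[436.5 190.5  22.5] foot [0.5268 0.0894] rim [0.5463 0.1436]
[167.5  64.5  15.2] foot [0.6163 0.386 ] rim [0.6087 0.3501]
[ 1.879 -0.817  0.144]
```

View pics/w5.png

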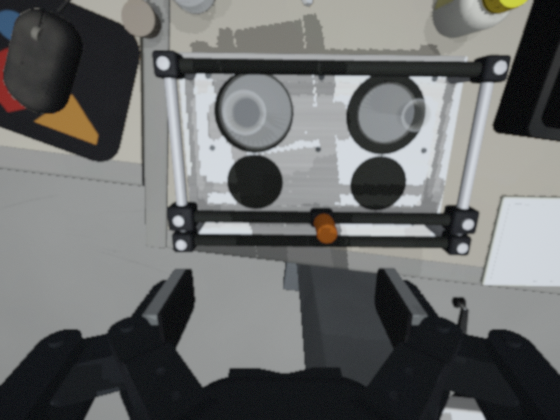

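The bar is at the front (y≈218 px, knob 326,228) and both pads are bare at (255,182) and (378,183). The large flask is at (254,111) and the small one at (386,113).

```bash
python3 -m crank '0.6 -0.3 0 0 0 0;0.7 -0.3 0 0 0 0;0.55 -0.2 0 0 0 0;0 0 0 0 0 0;0 0 0 0 0 0'
python3 - <<'E'
from h import *
for n in('wrist','side'):
    s=look(n);P=pts(s);ok=s['depth']>0
    for z0 in(.14,.15,.158):
        m=ok&(np.hypot(P[...,0]-.583,P[...,1]-.299)<.035)&(P[...,2]>z0)&(P[...,2]<.18);q=P[m]
        if len(q)>5: print(n,z0,len(q),((np.percentile(q,2,0)+np.percentile(q,98,0))/2).round(4),np.ptp(q,0).round(3))
print(delta(.5834,.2993,.14),telemetry.sense()['tcp_pos'])
E
```

```text
t: 26.35
tcp_pos: [0.5827, 0.2981, 0.2558]
tool_rot: [0.998, 0.064, -0.001, 0.0]
force: [0.5, -0.7, -0.5]
finger_gap: 1.001
gripper_force: 0.0
wrist 0.14 873 [0.585  0.2957 0.1523] [0.031 0.031 0.024]
wrist 0.15 721 [0.585  0.2957 0.1573] [0.031 0.031 0.014]
wrist 0.158 612 [0.585  0.2957 0.161 ] [0.031 0.031 0.006]
side 0.14 202 [0.5847 0.2966 0.1519] [0.029 0.032 0.024]
side 0.15 137 [0.5847 0.2965 0.1568] [0.029 0.032 0.014]
side 0.158 71 [0.5842 0.2964 0.1609] [0.029 0.032 0.006]
[ 0.041 -0.03   2.905] [0.58217444 0.29800999 0.25621662]
```

```bash
python3 -m crank '0.065 0.045 0.5 0 0 0;0 0 0.7 0 0 0;0 0 0.7 0 0 0;0 0 0.6 0 0 0;0 0 0.35 0 0 0' 0.5
python3 -m crank '0 0 0 0 0 0;0 0 0 0 0 0;0 0 0 0 0 0;0 0 0 0 0 0;0 0 0 0 0 0' -1 25
python3 -m crank '0 0 0 0 0 0;0 0 0 0 0 0;0 0 0 0 0 0;0 0 0 0 0 0;0 0 0 0 0 0'
```

```text
t: 26.95
tcp_pos: [0.5842, 0.2964, 0.1407]
tool_rot: [0.998, 0.064, -0.002, 0.001]
force: [0.0, 0.2, -0.3]
finger_gap: 0.747
gripper_force: 0.0
t: 27.45
tcp_pos: [0.5869, 0.2975, 0.1435]
tool_rot: [0.998, 0.064, 0.001, -0.0]
force: [0.4, 0.1, -0.6]
finger_gap: 0.429
gripper_force: 24.4
t: 27.95
tcp_pos: [0.5868, 0.2974, 0.1431]
tool_rot: [0.998, 0.064, 0.001, -0.0]
force: [-1.2, -0.6, 3.7]
finger_gap: 0.428
gripper_force: 25.3
```

```bash
python3 -m crank '0 0 -0.1 0 0 0;0 0 -0.3 0 0 0;0 0 -0.6 0 0 0;0 0 -0.8 0 0 0;0 0 -0.8 0 0 0'
python3 -m crank '0 0 -0.5 0 0 0;-0.2 0.4 -0.2 0 0 0;-0.3 0.6 0 0 0 0;-0.4 0.8 0 0 0 0;-0.4 0.8 0 0 0 0'
python3 -m crank '-0.4 0.8 0 0 0 0;-0.4 0.8 0 0 0 0;-0.4 0.8 0 0 0 0;-0.4 0.8 0 0 0 0;-0.4 0.8 0 0 0 0'
python3 -m crank '-0.4 0.8 0 0 0 0;-0.3 0.8 0 0 0 0;-0.2 0.6 0 0 0 0;-0.1 0.4 0 0 0 0;0 0 0 0 0 0'
python3 - <<'E'
from h import *
print(delta(.462,-.1,.093))
s=look('wrist','w6')
E
```

```text
t: 28.45
tcp_pos: [0.5859, 0.2973, 0.2475]
tool_rot: [0.998, 0.064, -0.001, 0.0]
force: [0.6, 1.1, -0.6]
finger_gap: 0.429
gripper_force: 24.5
t: 28.95
tcp_pos: [0.5463, 0.1857, 0.2738]
tool_rot: [0.998, 0.065, -0.001, 0.0]
force: [1.2, -0.9, -1.4]
finger_gap: 0.425
gripper_force: 24.5
t: 29.45
tcp_pos: [0.4871, 0.0169, 0.2739]
tool_rot: [0.998, 0.064, -0.001, -0.0]
force: [0.1, -0.6, -0.2]
finger_gap: 0.426
gripper_force: 24.5
t: 29.95
tcp_pos: [0.4616, -0.0917, 0.2741]
tool_rot: [0.998, 0.062, -0.001, 0.0]
force: [0.2, 0.3, -0.4]
finger_gap: 0.424
gripper_force: 24.5
[-0.009  0.208  4.526]
```

View pics/w6.png

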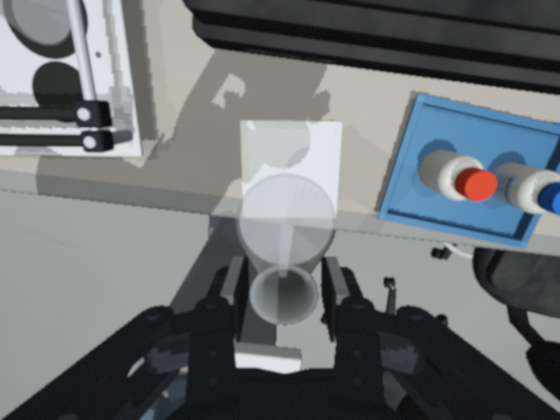

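The large flask hangs upright in the grip (mouth 284,293) over the tile (back corners 241,122 and 341,123). Both bottles stand in the tray.

```bash
python3 -m crank '0 0.1 0.4 0 0 0;0 0.08 0.8 0 0 0;0 0 0.8 0 0 0;0 0 0.8 0 0 0;0 0 0.7 0 0 0'
python3 -m crank '0 0 0.4 0 0 0;0 0 0.3 0 0 0;0 0 0.15 0 0 0;0 0 0.05 0 0 0;0 0 0 0 0 0'
python3 -c "
from h import *
s=look('wrist');T=np.array([cast(s,*p,.008)[:2] for p in((241,122),(341,123))]);print(delta(.462,-.1,.091))"
```

```text
t: 30.5
tcp_pos: [0.463, -0.0955, 0.1331]
tool_rot: [0.998, 0.065, -0.001, -0.001]
force: [0.5, -0.5, -1.1]
finger_gap: 0.428
gripper_force: 24.5
t: 31.0
tcp_pos: [0.464, -0.0965, 0.0987]
tool_rot: [0.998, 0.065, 0.0, -0.0]
force: [0.3, 0.9, -0.4]
finger_gap: 0.426
gripper_force: 24.6
[-0.067  0.075  0.199]
```

```bash
python3 -m crank '-0.04 0.06 0.06 0 0 0;0 0 0.06 0 0 0;0 0 0.04 0 0 0;0 0 0.02 0 0 0;0 0 0 0 0 0'
python3 -m crank '0 0 0.02 0 0 0;0 0 0.02 0 0 0;0 0 0 0 0 0;0 0 0 0 0 0;0 0 0 0 0 0'
```

```text
t: 31.55
tcp_pos: [0.4627, -0.0995, 0.0913]
tool_rot: [0.998, 0.064, -0.0, 0.0]
force: [1.0, -0.4, 0.1]
finger_gap: 0.428
gripper_force: 24.6
t: 32.05
tcp_pos: [0.4629, -0.0998, 0.091]
tool_rot: [0.998, 0.065, 0.0, 0.0]
force: [-2.7, -1.0, 11.6]
finger_gap: 0.429
gripper_force: 26.9
```

```bash
python3 -m crank '0 0 -0.03 0 0 0;0 0 0 0 0 0;0 0 0 0 0 0;0 0 0 0 0 0;0 0 0 0 0 0'
python3 -m crank '0 0 0 0 0 0;0 0 0 0 0 0;0 0 0 0 0 0;0 0 0 0 0 0;0 0 0 0 0 0' 0.6
python3 -m crank '0 0 -0.2 0 0 0;0 0 -0.6 0 0 0;0 0 -1 0 0 0;0 0 -1 0 0 0;0 0 -1 0 0 0'
python3 -c "
from h import *
print(delta(.4993,.2203,.25))"
```

```text
t: 32.55
tcp_pos: [0.4629, -0.0997, 0.0911]
tool_rot: [0.998, 0.064, 0.0, 0.0]
force: [-1.0, -0.8, 6.5]
finger_gap: 0.43
gripper_force: 25.7
t: 33.05
tcp_pos: [0.4626, -0.0993, 0.0908]
tool_rot: [0.998, 0.064, -0.0, -0.0]
force: [0.3, 0.1, -0.5]
finger_gap: 0.8
gripper_force: 0.0
t: 33.55
tcp_pos: [0.4623, -0.0992, 0.2449]
tool_rot: [0.998, 0.064, 0.0, -0.0]
force: [0.7, -0.4, 0.3]
finger_gap: 0.799
gripper_force: 0.0
[ 1.943 -7.802 -0.126]
```

```bash
python3 -m crank '0.15 -0.6 0 0 0 0;0.25 -1 0 0 0 0;0.25 -1 0 0 0 0;0.25 -1 0 0 0 0;0.25 -1 0 0 0 0' 0.1
python3 -m crank '0.25 -1 0 0 0 0;0.25 -1 0 0 0 0;0.2 -0.8 0 0 0 0;0.1 -0.4 0 0 0 0;0 0 0 0 0 0'
python3 -c "
from h import *
s=look('wrist');P=pts(s);H,S,V=cv2.split(cv2.cvtColor(s['image'],cv2.COLOR_RGB2HSV));ok=s['depth']>0
m=ok&(H>7)&(H<18)&(S>120)&(P[...,2]>.153)&(P[...,2]<.17);q=P[m];print('knob',((np.percentile(q,2,0)+np.percentile(q,98,0))/2).round(4))
print(delta(.4993,.2203,.138))
s=look('side','side2')"
```

```text
t: 34.05
tcp_pos: [0.4845, 0.0905, 0.2437]
tool_rot: [0.998, 0.064, 0.0, 0.0]
force: [0.2, 0.2, -0.2]
finger_gap: 0.55
gripper_force: 0.0
t: 34.55
tcp_pos: [0.4999, 0.2216, 0.2432]
tool_rot: [0.998, 0.066, 0.0, -0.0]
force: [0.1, -1.3, -0.4]
finger_gap: 0.549
gripper_force: 0.0
knob [0.4991 0.2202 0.1573]
[-0.009 -0.007  2.625]
```

View pics/side2.png

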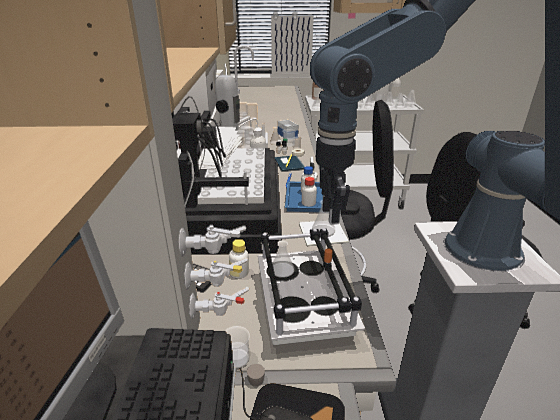

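The side view shows the large flask standing on the tile (325,228), the bottles in the tray (308,190), the bar at the front and the small flask on its pad (283,265). Next I grip the knob and push the bar home.

```bash
python3 -m crank '0 0 0.5 0 0 0;0 0 0.7 0 0 0;0 0 0.7 0 0 0;0 0 0.45 0 0 0;0 0 0.27 0 0 0'
python3 -m crank '0 0 0 0 0 0;0 0 0 0 0 0;0 0 0 0 0 0;0 0 0 0 0 0;0 0 0 0 0 0' -1 90
python3 -m crank '0 0 0 0 0 0;0 0 0 0 0 0;0.1 0 0 0 0 0;0.1 0 0 0 0 0;0.1 0 0 0 0 0'
python3 -m crank '0.15 0 0 0 0 0;0.2 0 0 0 0 0;0.2 0 0 0 0 0;0.2 0 0 0 0 0;0.15 0 0 0 0 0'
python3 -m crank '0.1 0 0 0 0 0;0.1 0 0 0 0 0;0.05 0 0 0 0 0;0.05 0 0 0 0 0;0 0 0 0 0 0'
```

```text
t: 35.15
tcp_pos: [0.4991, 0.218, 0.1367]
tool_rot: [0.998, 0.063, -0.002, 0.0]
force: [-0.3, -0.3, 0.3]
finger_gap: 0.548
gripper_force: 0.0
t: 35.65
tcp_pos: [0.5004, 0.2204, 0.139]
tool_rot: [0.998, 0.064, 0.001, -0.0]
force: [-0.7, 2.7, 2.8]
finger_gap: 0.174
gripper_force: 88.3
t: 36.15
tcp_pos: [0.5061, 0.2211, 0.1389]
tool_rot: [0.998, 0.065, -0.006, 0.001]
force: [-12.9, 1.2, 15.5]
finger_gap: 0.176
gripper_force: 89.9
t: 36.65
tcp_pos: [0.5421, 0.2253, 0.1389]
tool_rot: [0.998, 0.065, -0.006, 0.001]
force: [-12.4, -0.2, 14.5]
finger_gap: 0.174
gripper_force: 89.8
t: 37.15
tcp_pos: [0.5544, 0.2268, 0.1389]
tool_rot: [0.998, 0.065, -0.005, 0.001]
force: [-11.3, -0.0, 14.6]
finger_gap: 0.172
gripper_force: 89.7
```

```bash
python3 -m crank '0.05 0 0 0 0 0;0.05 0 0 0 0 0;0.03 0 0 0 0 0;0 0 0 0 0 0;0 0 0 0 0 0'
python3 -m crank '0.04 0 0 0 0 0;0 0 0 0 0 0;0.03 0 0 0 0 0;0 0 0 0 0 0;0 0 0 0 0 0'
```

```text
t: 37.65
tcp_pos: [0.5595, 0.2274, 0.1389]
tool_rot: [0.998, 0.065, -0.006, 0.001]
force: [-11.3, -1.3, 13.0]
finger_gap: 0.176
gripper_force: 89.7
t: 38.15
tcp_pos: [0.5599, 0.2274, 0.1389]
tool_rot: [0.998, 0.065, -0.008, 0.001]
force: [-15.2, -1.4, 17.3]
finger_gap: 0.175
gripper_force: 90.1
```

```bash
python3 -m crank '0.05 0 0 0 0 0;0 0 0 0 0 0;0 0 0 0 0 0;0 0 0 0 0 0;0 0 0 0 0 0'
python3 -m crank '-0.09 0 0 0 0 0;0 0 0 0 0 0;0 0 0 0 0 0;0 0 0 0 0 0;0 0 0 0 0 0'
python3 -m crank '0 0 0 0 0 0;0 0 0 0 0 0;0 0 0 0 0 0;0 0 0 0 0 0;0 0 0 0 0 0' 0.2 40
python3 -m crank '0 0 -0.4 0 0 0;0 0 -0.8 0 0 0;0 0 -1 0 0 0;0 0 -0.5 0 0 0;0 0 0 0 0 0'
python3 -c "
from h import *
s=look('wrist');P=pts(s);H,S,V=cv2.split(cv2.cvtColor(s['image'],cv2.COLOR_RGB2HSV));ok=s['depth']>0
m=ok&(H>7)&(H<18)&(S>120)&(P[...,2]>.153)&(P[...,2]<.17);q=P[m];print('knob',((np.percentile(q,2,0)+np.percentile(q,98,0))/2).round(4))
print(delta(.4917,-.2902,.24))"
```

```text
t: 38.65
tcp_pos: [0.5599, 0.2274, 0.1388]
tool_rot: [0.998, 0.065, -0.01, 0.002]
force: [-19.0, -2.3, 20.9]
finger_gap: 0.175
gripper_force: 90.4
t: 39.15
tcp_pos: [0.5599, 0.2275, 0.1389]
tool_rot: [0.998, 0.065, -0.006, 0.001]
force: [-12.9, -1.4, 15.4]
finger_gap: 0.173
gripper_force: 89.6
t: 39.65
tcp_pos: [0.5662, 0.2284, 0.1379]
tool_rot: [0.998, 0.064, 0.0, 0.0]
force: [-0.0, 0.1, -0.6]
finger_gap: 0.599
gripper_force: 0.0
t: 40.15
tcp_pos: [0.5683, 0.229, 0.2499]
tool_rot: [0.998, 0.064, 0.004, -0.0]
force: [0.8, 0.3, -0.1]
finger_gap: 0.601
gripper_force: 0.0
knob [0.5591 0.2274 0.1574]
[-3.53  12.622  0.175]
```

```bash
python3 -m crank '-0.2 0.6 0 0 0 0;-0.28 1 0 0 0 0;-0.28 1 0 0 0 0;-0.28 1 0 0 0 0;-0.28 1 0 0 0 0' 0.8
python3 -m crank '-0.28 1 0 0 0 0;-0.28 1 0 0 0 0;-0.28 1 0 0 0 0;-0.28 1 0 0 0 0;-0.28 1 0 0 0 0'
python3 -m crank '-0.28 1 0 0 0 0;-0.28 1 0 0 0 0;-0.2 0.7 0 0 0 0;-0.05 0.3 0 0 0 0;0 0 0 0 0 0'
python3 -c "
from h import *
s=look('wrist');P=pts(s);H,S,V=cv2.split(cv2.cvtColor(s['image'],cv2.COLOR_RGB2HSV));ok=s['depth']>0
for lo,hi in((-1,7),(105,125)):
    m=ok&(H>lo)&(H<hi)&(S>130)&(P[...,2]>.093)&(P[...,2]<.11);q=P[m];print(((np.percentile(q,2,0)+np.percentile(q,98,0))/2).round(4),np.ptp(q,0))
print(delta(.4917,-.2902,.0855))"
```

```text
t: 40.7
tcp_pos: [0.5355, 0.038, 0.2441]
tool_rot: [0.998, 0.065, -0.002, -0.0]
force: [0.2, -0.8, 0.4]
finger_gap: 0.899
gripper_force: 0.0
t: 41.2
tcp_pos: [0.5058, -0.1674, 0.2442]
tool_rot: [0.998, 0.064, -0.002, -0.001]
force: [0.7, -0.7, 0.8]
finger_gap: 0.899
gripper_force: 0.0
t: 41.7
tcp_pos: [0.4899, -0.2904, 0.2445]
tool_rot: [0.998, 0.063, -0.001, -0.001]
force: [0.3, 0.6, -0.4]
finger_gap: 0.898
gripper_force: 0.0
[ 0.4908 -0.2916  0.0993] [0.03184419 0.03015477 0.01021726]
[ 0.4859 -0.3865  0.0988] [0.0329865  0.03192603 0.01056117]
[0.044 0.053 3.981]
```

```bash
python3 -m crank '0.03 0 0.5 0 0 0;0 0 0.9 0 0 0;0 0 0.9 0 0 0;0 0 0.8 0 0 0;0 0 0.5 0 0 0'
python3 -m crank '0 0 0.3 0 0 0;0 0 0.05 0 0 0;0 0 0 0 0 0;0 0 0 0 0 0;0 0 0 0 0 0'
python3 -m crank '0 0 0 0 0 0;0 0 0 0 0 0;0 0 0 0 0 0;0 0 0 0 0 0;0 0 0 0 0 0' -1 40
python3 -m crank '0 0 0 0 0 0;0 0 0 0 0 0;0 0 0 0 0 0;0 0 0 0 0 0;0 0 0 0 0 0'
```

```text
t: 42.25
tcp_pos: [0.4907, -0.2856, 0.0995]
tool_rot: [0.998, 0.065, -0.002, -0.002]
force: [0.2, 0.5, 0.2]
finger_gap: 0.9
gripper_force: 0.0
t: 42.75
tcp_pos: [0.4925, -0.2897, 0.0894]
tool_rot: [0.998, 0.064, 0.001, 0.001]
force: [-0.1, -0.4, 0.9]
finger_gap: 0.899
gripper_force: 0.0
t: 43.25
tcp_pos: [0.492, -0.2897, 0.0886]
tool_rot: [0.998, 0.064, 0.0, 0.0]
force: [-0.3, -0.2, 4.9]
finger_gap: 0.379
gripper_force: 39.4
t: 43.75
tcp_pos: [0.4921, -0.2897, 0.0886]
tool_rot: [0.998, 0.064, 0.0, 0.0]
force: [-0.2, -0.3, 6.0]
finger_gap: 0.379
gripper_force: 39.4
```

```bash
python3 -m crank '0 0 -0.3 0 0 0;0 0 -0.7 0 0 0;0 0 -0.9 0 0 0;0 0 -0.9 0 0 0;0 0 -0.9 0 0 0'
python3 -m crank '0 0 -0.6 0 0 0;0.06 -0.4 -0.3 0 0 0;0.12 -0.7 0 0 0 0;0.15 -0.9 0 0 0 0;0.15 -0.9 0 0 0 0'
python3 -m crank '0.15 -0.95 0 0 0 0;0.15 -0.95 0 0 0 0;0.15 -0.95 0 0 0 0;0.15 -0.95 0 0 0 0;0.15 -0.95 0 0 0 0'
python3 -m crank '0.15 -0.95 0 0 0 0;0.15 -0.95 0 0 0 0;0.15 -0.95 0 0 0 0;0.15 -0.95 0 0 0 0;0.15 -0.95 0 0 0 0'
python3 -m crank '0.15 -0.9 0 0 0 0;0.1 -0.6 0 0 0 0;0.05 -0.3 0 0 0 0;0 0 0 0 0 0;0 0 0 0 0 0'
python3 -c "
from h import *
print(delta(.51,.2915,.1446))"
```

```text
t: 44.25
tcp_pos: [0.4911, -0.2886, 0.2372]
tool_rot: [0.998, 0.064, -0.001, -0.001]
force: [0.2, -0.5, -2.6]
finger_gap: 0.38
gripper_force: 40.1
t: 44.75
tcp_pos: [0.4945, -0.169, 0.2711]
tool_rot: [0.998, 0.064, -0.001, -0.001]
force: [-0.1, -0.1, -2.1]
finger_gap: 0.376
gripper_force: 40.1
t: 45.25
tcp_pos: [0.4992, 0.0234, 0.271]
tool_rot: [0.998, 0.064, -0.002, -0.001]
force: [1.1, 0.2, -1.1]
finger_gap: 0.375
gripper_force: 40.1
t: 45.75
tcp_pos: [0.5041, 0.215, 0.2709]
tool_rot: [0.998, 0.065, -0.002, 0.0]
force: [-0.3, -0.7, -0.8]
finger_gap: 0.374
gripper_force: 40.1
t: 46.25
tcp_pos: [0.5083, 0.285, 0.2715]
tool_rot: [0.998, 0.064, -0.001, 0.001]
force: [-0.1, -0.7, -2.0]
finger_gap: 0.38
gripper_force: 40.1
[ 0.069 -0.159  3.171]
```

```bash
python3 -m crank '0.04 -0.1 0 0 0 0;0.03 -0.06 0.3 0 0 0;0 0 0.5 0 0 0;0 0 0.5 0 0 0;0 0 0.5 0 0 0'
python3 -m crank '0 0 0.5 0 0 0;0 0 0.4 0 0 0;0 0 0.2 0 0 0;0 0 0 0 0 0;0 0 0 0 0 0'
python3 -c "
from h import *
print(delta(.51,.2915,.1446))"
```

```text
t: 46.75
tcp_pos: [0.5112, 0.2916, 0.1987]
tool_rot: [0.998, 0.064, -0.0, 0.0]
force: [0.5, -0.5, -0.4]
finger_gap: 0.375
gripper_force: 40.1
t: 47.25
tcp_pos: [0.5117, 0.2923, 0.1563]
tool_rot: [0.998, 0.064, 0.0, -0.0]
force: [0.8, 0.0, -1.4]
finger_gap: 0.378
gripper_force: 40.1
[-0.044  0.014  0.294]
```

```bash
python3 -m crank '-0.04 0.02 0.08 0 0 0;0 0 0.07 0 0 0;0 0 0.05 0 0 0;0 0 0.03 0 0 0;0 0 0 0 0 0'
python3 -m crank '0 0 0.03 0 0 0;0 0 0.02 0 0 0;0 0 0 0 0 0;0 0 0 0 0 0;0 0 0 0 0 0'
```

```text
t: 47.75
tcp_pos: [0.5096, 0.2915, 0.1468]
tool_rot: [0.998, 0.064, -0.0, 0.0]
force: [-0.1, 0.4, -1.9]
finger_gap: 0.375
gripper_force: 40.1
t: 48.25
tcp_pos: [0.5097, 0.2915, 0.1449]
tool_rot: [0.998, 0.064, 0.0, -0.0]
force: [-0.3, 0.2, -1.9]
finger_gap: 0.375
gripper_force: 40.1
```

```bash
python3 -m crank '0 0 0.02 0 0 0;0 0 0.02 0 0 0;0 0 0 0 0 0;0 0 0 0 0 0;0 0 0 0 0 0'
```

```text
t: 48.75
tcp_pos: [0.5105, 0.2915, 0.1447]
tool_rot: [0.998, 0.064, 0.001, -0.0]
force: [-0.3, -1.1, 4.5]
finger_gap: 0.377
gripper_force: 40.9
```

```bash
python3 -m crank '0 0 0 0 0 0;0 0 0 0 0 0;0 0 0 0 0 0;0 0 0 0 0 0;0 0 0 0 0 0' 0.8
python3 -m crank '0 0 -0.3 0 0 0;0 0 -0.6 0 0 0;0 0 -0.9 0 0 0;0 0 -0.6 0 0 0;0 0.3 -0.2 0 0 0'
python3 -m crank '-0.12 0.7 0 0 0 0;-0.17 1 0 0 0 0;-0.17 1 0 0 0 0;-0.17 1 0 0 0 0;-0.17 1 0 0 0 0'
python3 -m crank '-0.17 1 0 0 0 0;-0.17 1 0 0 0 0;-0.17 1 0 0 0 0;-0.17 1 0 0 0 0;-0.17 1 0 0 0 0'
python3 -m crank '-0.17 1 0 0 0 0;-0.17 1 0 0 0 0;-0.17 1 0 0 0 0;-0.17 1 0 0 0 0;-0.17 1 0 0 0 0'
python3 -m crank '-0.15 0.5 0 0 0 0;-0.1 0.2 0 0 0 0;0 0 0 0 0 0;0 0 0 0 0 0;0 0 0 0 0 0'
python3 -c "
from h import *
print(delta(.4861,-.3866,.0835))"
```

```text
t: 49.25
tcp_pos: [0.5097, 0.2915, 0.1431]
tool_rot: [0.998, 0.064, -0.0, 0.0]
force: [0.7, -0.2, 0.5]
finger_gap: 0.902
gripper_force: 0.0
t: 49.75
tcp_pos: [0.5129, 0.2808, 0.2512]
tool_rot: [0.998, 0.065, 0.004, -0.001]
force: [0.5, 0.5, 0.4]
finger_gap: 0.898
gripper_force: 0.0
t: 50.25
tcp_pos: [0.5026, 0.0868, 0.2468]
tool_rot: [0.998, 0.064, -0.001, 0.0]
force: [0.1, -0.7, 0.6]
finger_gap: 0.9
gripper_force: 0.0
t: 50.75
tcp_pos: [0.4944, -0.1157, 0.2469]
tool_rot: [0.998, 0.064, -0.001, -0.0]
force: [0.4, 0.5, 0.1]
finger_gap: 0.897
gripper_force: 0.0
t: 51.25
tcp_pos: [0.4861, -0.3183, 0.2467]
tool_rot: [0.998, 0.064, -0.001, -0.001]
force: [0.9, -0.4, -0.0]
finger_gap: 0.899
gripper_force: 0.0
t: 51.75
tcp_pos: [0.4814, -0.3435, 0.2473]
tool_rot: [0.998, 0.065, -0.0, -0.001]
force: [-0.5, 0.2, 0.2]
finger_gap: 0.898
gripper_force: 0.0
[-0.021  1.088  4.095]
```

```bash
python3 -m crank '0 0.5 0.3 0 0 0;-0.02 0.5 0.6 0 0 0;0 0.08 0.7 0 0 0;0 0 0.7 0 0 0;0 0 0.7 0 0 0'
python3 -m crank '0 0 0.6 0 0 0;0 0 0.3 0 0 0;0 0 0.15 0 0 0;0 0 0 0 0 0;0 0 0 0 0 0'
python3 -m crank '0 0 0 0 0 0;0 0 0 0 0 0;0 0 0 0 0 0;0 0 0 0 0 0;0 0 0 0 0 0' -1 40
python3 -m crank '0 0 0 0 0 0;0 0 0 0 0 0;0 0 0 0 0 0;0 0 0 0 0 0;0 0 0 0 0 0'
```

```text
t: 52.25
tcp_pos: [0.4866, -0.3872, 0.1267]
tool_rot: [0.998, 0.065, 0.0, 0.0]
force: [0.3, 0.4, -0.4]
finger_gap: 0.899
gripper_force: 0.0
t: 52.75
tcp_pos: [0.4868, -0.3888, 0.0865]
tool_rot: [0.998, 0.065, 0.001, 0.001]
force: [0.2, -0.5, -0.2]
finger_gap: 0.901
gripper_force: 0.0
t: 53.25
tcp_pos: [0.4863, -0.3887, 0.0863]
tool_rot: [0.998, 0.064, 0.0, 0.0]
force: [-0.6, 1.0, 6.2]
finger_gap: 0.378
gripper_force: 39.5
t: 53.75
tcp_pos: [0.4863, -0.3887, 0.0862]
tool_rot: [0.998, 0.064, 0.0, 0.0]
force: [-0.4, 1.1, 6.1]
finger_gap: 0.379
gripper_force: 39.5
```

```bash
python3 -m crank '0 0 -0.3 0 0 0;0 0 -0.7 0 0 0;0 0 -0.9 0 0 0;0 0 -0.9 0 0 0;0 0 -0.9 0 0 0'
python3 -m crank '0 0 -0.6 0 0 0;0.08 -0.4 -0.3 0 0 0;0.15 -0.7 0 0 0 0;0.2 -0.9 0 0 0 0;0.2 -0.9 0 0 0 0'
python3 -m crank '0.2 -0.95 0 0 0 0;0.2 -0.95 0 0 0 0;0.2 -0.95 0 0 0 0;0.2 -0.95 0 0 0 0;0.2 -0.95 0 0 0 0'
python3 -m crank '0.2 -0.95 0 0 0 0;0.2 -0.95 0 0 0 0;0.2 -0.95 0 0 0 0;0.2 -0.8 0 0 0 0;0.1 -0.4 0 0 0 0'
python3 -m crank '0.05 -0.2 0 0 0 0;0 0 0 0 0 0;0 0 0 0 0 0;0 0 0 0 0 0;0 0 0 0 0 0'
python3 -c "
from h import *
print(delta(.528,.1552,.1422))"
```

```text
t: 54.25
tcp_pos: [0.4856, -0.388, 0.2345]
tool_rot: [0.998, 0.064, -0.0, -0.0]
force: [0.4, -0.6, -2.0]
finger_gap: 0.38
gripper_force: 40.1
t: 54.75
tcp_pos: [0.495, -0.2673, 0.2682]
tool_rot: [0.998, 0.064, -0.001, -0.001]
force: [0.5, 1.6, -2.1]
finger_gap: 0.381
gripper_force: 40.2
t: 55.25
tcp_pos: [0.5097, -0.0736, 0.2683]
tool_rot: [0.998, 0.064, -0.001, -0.001]
force: [0.9, 0.3, -2.2]
finger_gap: 0.376
gripper_force: 40.2
t: 55.75
tcp_pos: [0.5241, 0.0924, 0.2682]
tool_rot: [0.998, 0.066, -0.002, -0.001]
force: [-0.2, -0.4, -1.5]
finger_gap: 0.378
gripper_force: 40.2
t: 56.25
tcp_pos: [0.5272, 0.0959, 0.2692]
tool_rot: [0.998, 0.064, -0.0, 0.0]
force: [-0.3, -0.6, -2.4]
finger_gap: 0.382
gripper_force: 40.2
[ 0.208 -1.469  3.176]
```

```bash
python3 -m crank '0.08 -0.4 0 0 0 0;0.08 -0.6 0 0 0 0;0.04 -0.35 0 0 0 0;0 -0.1 0 0 0 0;0 0 0 0 0 0'
python3 -m crank '0 0 0.3 0 0 0;0 0 0.6 0 0 0;0 0 0.6 0 0 0;0 0 0.6 0 0 0;0 0 0.5 0 0 0'
python3 -m crank '0 0 0.2 0 0 0;0 0 0.1 0 0 0;0 0 0 0 0 0;0 0 0 0 0 0;0 0 0 0 0 0'
python3 -c "
from h import *
print(delta(.528,.1552,.1422))"
```

```text
t: 56.75
tcp_pos: [0.5276, 0.1554, 0.2692]
tool_rot: [0.998, 0.065, -0.0, 0.0]
force: [0.8, -0.3, -1.6]
finger_gap: 0.377
gripper_force: 40.2
t: 57.25
tcp_pos: [0.527, 0.1544, 0.1633]
tool_rot: [0.998, 0.064, -0.001, 0.0]
force: [-0.2, 0.1, -1.6]
finger_gap: 0.372
gripper_force: 40.3
t: 57.75
tcp_pos: [0.5285, 0.1555, 0.1543]
tool_rot: [0.998, 0.064, 0.001, -0.0]
force: [0.1, 0.3, -1.7]
finger_gap: 0.377
gripper_force: 40.3
[-0.014  0.005  0.303]
```

```bash
python3 -m crank '-0.01 0 0.08 0 0 0;0 0 0.07 0 0 0;0 0 0.05 0 0 0;0 0 0.03 0 0 0;0 0 0 0 0 0'
python3 -m crank '0 0 0.03 0 0 0;0 0 0.02 0 0 0;0 0 0 0 0 0;0 0 0 0 0 0;0 0 0 0 0 0'
```

```text
t: 58.25
tcp_pos: [0.5272, 0.1554, 0.1438]
tool_rot: [0.998, 0.064, -0.0, -0.0]
force: [0.3, -0.7, -1.7]
finger_gap: 0.377
gripper_force: 40.3
t: 58.75
tcp_pos: [0.5275, 0.1554, 0.1423]
tool_rot: [0.998, 0.064, 0.0, -0.0]
force: [-0.4, -0.8, 0.4]
finger_gap: 0.378
gripper_force: 40.6
```

Touching the pad now: one more nudge, then release and retreat.

```bash
python3 -m crank '0 0 0.01 0 0 0;0 0 0 0 0 0;0 0 0 0 0 0;0 0 0 0 0 0;0 0 0 0 0 0'
python3 -m crank '0 0 0 0 0 0;0 0 0 0 0 0;0 0 0 0 0 0;0 0 0 0 0 0;0 0 0 0 0 0' 0.8
python3 -m crank '0 0 -0.3 0 0 0;0 0 -0.6 0 0 0;0 0 -0.9 0 0 0;0 0 -0.9 0 0 0;0 0 -0.3 0 0 0'
python3 -m crank '-0.5 0 0 0 0 0;-0.5 0 0 0 0 0;-0.5 0 0 0 0 0;0 0 0 0 0 0;0 0 0 0 0 0'
python3 - <<'E'
from h import *
w=look('wrist','w9');side=look('side','side9')
for n,s in(('w',w),('s',side)):
    P=pts(s);H,S,V=cv2.split(cv2.cvtColor(s['image'],cv2.COLOR_RGB2HSV));ok=s['depth']>0
    for nm,m in (('red',(H<7)|(H>173)),('blue',(H>100)&(H<125)),('or',(H>7)&(H<18))):
        m=ok&m&(S>120)&(P[...,2]>.153)&(P[...,2]<.17)&(P[...,0]<.7);q=P[m]
        if len(q)>20:print(n,nm,((np.percentile(q,2,0)+np.percentile(q,98,0))/2).round(4))
    m=ok&(np.hypot(P[...,0]-.463,P[...,1]+.1)<.04)&(P[...,2]>.1)&(P[...,2]<.12);q=P[m]
    if len(q)>5:print(n,'flask',((np.percentile(q,2,0)+np.percentile(q,98,0))/2).round(4))
a=np.hstack([w['image'],side['image']])[:,:,::-1];cv2.imwrite('pics/fin.png',cv2.resize(a,(800,300)))
E
```

```text
t: 59.25
tcp_pos: [0.5277, 0.1554, 0.1422]
tool_rot: [0.998, 0.064, 0.0, -0.0]
force: [-1.1, 0.5, 6.4]
finger_gap: 0.377
gripper_force: 40.9
t: 59.75
tcp_pos: [0.5273, 0.1553, 0.1415]
tool_rot: [0.998, 0.064, -0.0, 0.0]
force: [0.4, -0.1, 0.3]
finger_gap: 0.901
gripper_force: 0.0
t: 60.25
tcp_pos: [0.5296, 0.1557, 0.2664]
tool_rot: [0.998, 0.064, 0.004, -0.0]
force: [0.7, 0.7, -0.1]
finger_gap: 0.902
gripper_force: 0.0
t: 60.75
tcp_pos: [0.4682, 0.1477, 0.262]
tool_rot: [0.998, 0.064, 0.001, -0.0]
force: [0.1, 0.5, 0.5]
finger_gap: 0.9
gripper_force: 0.0
w red [0.5082 0.2873 0.1566]
w blue [0.5266 0.1563 0.1575]
w or [0.5577 0.2263 0.1578]
w flask [ 0.4601 -0.1008  0.1061]
s red [0.5086 0.29   0.1561]
s blue [ 0.5265 -0.3946  0.1563]
s or [0.5588 0.228  0.1571]
s flask [ 0.4616 -0.1005  0.1063]
```

View pics/fin.png

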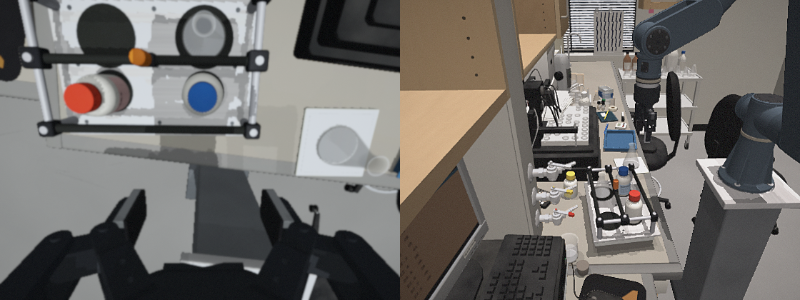

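Both bottles stand on their pads (caps at 83,98 and 202,98), the bar is home (knob 140,57), and the large flask is upright in the middle of the tile (337,145). The small flask (205,33) and the yellow-capped bottle are where they were.

```bash
python3 -c "
from station import manip
print(manip.sign_off())"
```

```text
the job is handed in; nothing more can be done
None
```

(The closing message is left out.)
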